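# Clamp a rail in the dowel jig

## Task

Get the short dark rail ready for boring in the dowel jig: with the fingertips push it gently along the jig's bed until its end is home against the bush block, then tighten the three-winged thumbscrew by repeated fingertip strokes on its wings, clockwise as seen from in front of it, until its shoe holds the rail firmly against the fence. Only push, and never hard: grip nothing, lift nothing, and leave the other things on the bench where they are. Finish with the hand clear of the jig.

Things in the scene. Friction and masses are not known exactly. Their poses are not given: they have to be found in the camera images.
- dowel_jig: Plywood base screwed to the bench, beech blocks on it. Origin under the base on the bench; z up, +x away from the robot towards the fence, +y along the bed towards the bush block. In mm: base x -58 to 76, y -140 to 132, top z 36. Fence face x = 47.5, y -70 to 90, top z 66. Nut block, which carries the screw: x -58 to -28, y -22 to 42, top z 67.
- bush_face (a point): Middle of the bush block's face that the rail must butt against (jig [32, 95, 36] mm, at bed height; axes as the jig's). The block is the end stop with two steel bushes, x -7 to 72 mm in the jig, 36 mm thick, top 82 mm over the bench. (A bench lamp stands left of the jig, its foot about 0.37 m ahead and 0.45 m left of the robot, its arms up to 0.5 m high.)
- rail: Loose dark brown timber rail 45 x 140 x 32 mm, 0.12 kg, lying along the bed between shoe and fence, 30 to 60 mm short of the bush block. Origin: centre of its underside; its y is its length (the jig's +y way), z up. Its free end, to push on, is at its y = -70 mm. It slides easily and lies 0 to 3 mm off the fence.
- rail_home (a point): Fixed in the jig at [25, 25, 36] mm, axes as the jig's: where the rail's origin lies when its end is home on the bush block and its side on the fence.
- wing_centre (a point): On the thumbscrew's level axis (jig x), mid-width of the wings, 52 mm over the bench, on the robot's side of the nut block; axes as the jig's. At turn 0 it is 40.4 mm in front of the nut block's front face; it moves along +x with the screw, 4 mm a turn.
- thumbscrew (a joint): Turn of the black thumbscrew, rad, growing clockwise seen from the robot (its top moves to jig -y), which tightens. Starts at 1.0 to 3.1; turns against 0.02 N m, stays where left. At 0 a wing points up; that wing's clockwise angle from up equals this value. Shoe meets the rail at about 7.1, then 7.6 N more a radian; at 12.0 the hub is on the nut and stops (37 N on the rail).
- spindle: Steel 12 mm screw carrying thumbscrew and shoe; it slides along jig x. Origin on its axis. The thumbscrew on it has three wings 120 degrees apart: they reach 42 mm from the axis, are 8.5 mm thick and 18 mm wide along the axis; hub radius 12.5 mm, 44 mm long. Push a wing square to its length, along its arc: pushed at its tip towards the axis it binds.
- shoe: Round sprung pad, 19 mm across, on the screw's end, that presses on the rail's near side; it does not turn. Origin on the screw axis; its face is 2 mm to the -x side of the origin.
- mallet: Beech mallet, 119 x 307 x 67 mm, lying on the bench, not to be disturbed. Origin: centre of its underside, handle to its +y.
- sliding_bevel: Sliding bevel with a wooden stock, 22 x 140 x 21 mm, lying behind the jig to the right, not to be disturbed. Origin: centre of its underside.
- glue_bottle: Glue bottle, 63 mm across, 174 mm tall, standing behind the jig, not to be disturbed. Origin: centre of its underside.
Things that resemble listed ones, but are neither listed nor needed, are in the scene too. Several things have the shape of the rail; the one meant has the colours described above.

How it is judged:
On the way:
1. the rail is home against the bush block, the screw not yet clamping it (y of rail in the frame of rail_home above -0.0025 m and contact force between shoe and rail below 3 N), for 0.2 s.
At the end, for the whole second after the job is handed in: The rail lies flat on the bed, its end within 2.5 mm of the bush block, its side within 2 mm of the fence and parallel to it within 0.025 rad, and the shoe presses on it with more than 9 N, at rest (y of rail in the frame of rail_home above -0.0025 m and x of rail in the frame of rail_home above -0.002 m and z of rail in the frame of rail_home below 0.003 m and angle between the y axis of rail and the y axis of dowel_jig, either way round below 0.025 rad and contact force between shoe and rail above 9 N and linear speed of rail below 0.01 m/s); the robot touches nothing.
It fails at once if the rail is lifted 6 mm or tipped (z of rail in the frame of rail_home above 0.006 m or angle between rail's own z axis and vertical above 0.15 rad).
It fails at once if the rail is gripped or rammed: more than 35 N between fingers and rail (contact force between the fingers and rail above 35 N).
It fails at once if the thumbscrew is gripped or forced: more than 35 N between fingers and screw (contact force between the fingers and spindle above 35 N).
It fails at once if the mallet, sliding bevel or glue bottle is moved more than 20 mm or tipped (distance of any of mallet, sliding_bevel, glue_bottle from where it was at the start of the episode above 0.02 m or angle between glue_bottle's own z axis and vertical above 0.3 rad).
It also fails if it takes over 58 s, if anything falls off the work surface, if the arm or the gripper's body presses on something with over 40 N, if the wrist force passes 120 N, or if a joint passes its speed limit or range.

## Robot

A 6-joint arm with a two-finger parallel gripper is mounted at the origin on a cart in front of the work surface, level with it; the furniture and walls round the work are solid. World frame = base frame: x ahead of the robot, y to its left, z up, the work surface at z = 0. Lengths are in m, angles in rad, forces in N, time in s.
With the tool pointing down it reaches from about 0.225 to 0.875 m from the base axis. Payload 3.4 kg.
Tool frame: the origin (TCP) lies on the centre line of the jaws, within the pads' length; the fingertips stand 17 mm ahead of it and the grasp point (between the pads) lies 2 mm behind it (nose_length is the distance from the TCP to the fingertips, in m); z points along the fingers, y is the line along which they close (so a half turn about z gives the same grasp; the last joint's range is limited). The gripper opens to 85 mm and grips with 20 to 120 N. Pads are 22 mm wide; open, the fingers measure 114 mm over their backs; the gripper's body (76 mm by 85 mm) begins 54 mm behind the grasp point. The pads swing forward as they close: fully open they stand 13 mm farther back than shut.
Start: joints at [1.054, 0.276, 1.505, -0, 1.361, -0.121], TCP at [0.222, 0.531, 0.221] pointing down, gripper open.
Joint ranges: [-2.89, 2.89], [-0.75, 2.08], [0.22, 2.7], [-1.18, 4.32], [0.11, 2.71], [-2.7, 2.7]. Speed limits (rad/s): [2.57, 2.57, 3.14, 3.14, 3.14, 3.14].

## Interface

Orientations are given as a unit quaternion [w, x, y, z].
In Python, from rig import get_state, get_image, sign_off, find_in, place_of, nose_length gives the robot as it stands.
- The arm moves only by the tool apply_moves, never from a script. Its argument "deltas" is one flat list of numbers, 5 for each row, row after row: the finger opening in mm, from 0 to 85.4, then the shift along the tool's x, y, z in mm, then the turn about the tool's z in degrees. A call has 1 to 12 rows; each row is the pose to reach, as a shift and turn from the pose commanded when the call began, along the tool's axes at that moment; what a row does not reach only later rows make up. A row lasts 1/12 s, in which the tool goes at most 41.7 mm and 7.16 degrees, less where a joint would pass 70% of its speed; a pose out of reach is approached as far as the arm can. A call with a gripper value outside its range is refused whole. The fingers move at their own pace and stop on an object; "squeeze" is the grip in N (left out, the last holds). Time passes only in rows, so rows that repeat a pose let the fingers close. It gives the time, the measured TCP pose, the force, the opening and the grip force at its end, in the units of the state.
- get_state(): the state, without advancing time (a new reading comes with each control period).
- get_image(name): name is "scene" or "top"; returns a dict with "frame" (384x512x3 uint8, red, green, blue), "K" (3x3 intrinsics, pixels), "position" and "orientation" of the camera in the world. Camera axes: x right, y down, z forward; pixel columns grow to the right and rows downward; lengths in m; the calibration is good to about 2 mm. A picture is of the moment at which its call begins. There is no depth.
- sign_off(): hands the job in; it is judged then, once.
Trained networks look in a picture, given as the dict that the camera call returned (one of the last four; its "shot" number tells which), for a name from the list of things; names that differ only in an ending like _2 or _b are one class to them, and where a whole thing is asked for, a point or a joint stands for the part that bears it (a point fixed in the world has none). Each returns a list of dicts, best first, with "score" (0 to 1); they miss things now and then, are a little off and sometimes report something else, mostly with a low value. They report only what shows in the picture. A call takes as long as a camera call. They do not tell look-alikes from the thing itself.
- find_in(query, picture): "point" ([column, row] in pixels, amid what is visible of it).
- place_of(query, picture): "point" ([column, row] in pixels: a listed point, or the origin of a listed thing).
The state is a dict: "clock": time; "qpos": joint angles; "qd": joint speeds; "effort": joint torques, N m; "position": TCP position; "ee_rot": TCP orientation; "contact_force": force on the tool from outside, world axes, zero at the start; "moment": the same for the moment, N m; "width": finger opening in m; "gripper_force": force on a finger pad.
Only numpy, scipy, OpenCV 4.12 (cv2) and the standard library are available. Lean on these libraries where they do the work, as an engineer would, in place of code of your own. Each camera call takes 0.05 s, during which the arm holds its last target. There are 200 camera calls.

## Working session

There is one attempt and no reset: what is moved stays moved. The work goes in short steps, Python scripts to look and compute and a tool call to move; the robot and the scene stay as the last step left them, time stands still between calls to the robot, and variables do not carry over. Pictures are saved under pics/ and viewed, at most 10 in all, crops included, and the job is handed in when it is done.

Besides the shell and the picture viewer there is one more tool, called as name(argument=value, ...) on one line, values as JSON. apply_moves: Moves the arm, as the interface text tells. Its arguments: {"type":"object","properties":{"deltas":{"type":"array"},"squeeze":{"type":"number"}},"required":["deltas"]}

```bash
mkdir -p pics; ls; cat > h.py <<'E'
import numpy as np, cv2
from scipy.spatial.transform import Rotation as R
from rig import *
def rot(q): return R.from_quat([q[1],q[2],q[3],q[0]]).as_matrix()
def ray(p,px):
    d=rot(p["orientation"])@np.linalg.inv(p["K"])@np.array([px[0],px[1],1.]); return np.array(p["position"]),d
def onz(p,px,z):
    o,d=ray(p,px); return o+d*(z-o[2])/d[2]
def proj(p,X):
    c=rot(p["orientation"]).T@(np.array(X,float)-p["position"]); u=np.array(p["K"])@c; return u[:2]/u[2]
def tri(p1,x1,p2,x2):
    A=np.zeros((3,3));b=np.zeros(3)
    for p,x in((p1,x1),(p2,x2)):
        o,d=ray(p,x);d=d/np.linalg.norm(d);M=np.eye(3)-np.outer(d,d);A+=M;b+=M@o
    return np.linalg.solve(A,b)
def save(p,n): cv2.imwrite(n,cv2.cvtColor(p["frame"],cv2.COLOR_RGB2BGR))
E
python3 - <<'E'
from h import *
np.set_printoptions(precision=4,suppress=True)
s=get_state();print(s)
print(nose_length)
for n in("scene","top"):
    p=get_image(n);save(p,f"pics/{n}0.png");print(n,p["position"],rot(p["orientation"])[:,2])
    for q in("dowel_jig","bush_face","rail","rail_home","wing_centre","shoe","mallet","glue_bottle","sliding_bevel"):
        print(q,[(np.round(r["point"],1),round(r["score"],2)) for r in place_of(q,p)[:4]])
    if n=="top":
        for q,z in(("dowel_jig",0),("bush_face",.036),("rail",.036),("rail_home",.036),("wing_centre",.052),("shoe",.052)):
            for r in place_of(q,p)[:3]: print(q,onz(p,r["point"],z),r["score"])
E
```

```text
pics
{'clock': 0.0, 'qpos': array([ 1.054 ,  0.2766,  1.5062,  0.    ,  1.3607, -0.121 ]), 'qd': array([ 0.0003, -0.0006, -0.0007, -0.0004,  0.0015, -0.0012]), 'effort': array([ -0.0023, -41.6761, -24.5807,  -0.0003,   0.011 ,   0.    ]), 'position': array([0.2214, 0.53  , 0.2197]), 'ee_rot': array([-0.0003,  0.1966,  0.9805, -0.0009]), 'contact_force': array([0.0341, 0.138 , 0.3358]), 'moment': array([-0.0066, -0.0047,  0.0133]), 'gripper_force': 0.0, 'width': 0.08553930027608479}
0.017
scene [ 0.5944 -0.3615  0.8201] [-0.0603  0.4636 -0.884 ]
dowel_jig [(array([275.2, 170.3]), 0.93)]
bush_face [(array([298.5, 138.6]), 0.7)]
rail [(array([248.1, 286.9]), 0.95), (array([285.5, 169.2]), 0.91)]
rail_home [(array([287.9, 159.4]), 0.75), (array([276.7, 172.9]), 0.57)]
wing_centre [(array([239.2, 148.5]), 0.86)]
shoe [(array([280.2, 158.4]), 0.55)]
mallet [(array([175.2, 291.8]), 0.74)]
glue_bottle [(array([323.4, 235.7]), 0.63)]
sliding_bevel [(array([296.2, 299.5]), 0.7), (array([177.2, 290.7]), 0.4)]
top [0.483  0.003  0.9436] [ 0.086   0.0182 -0.9961]
dowel_jig [(array([214.4, 184.1]), 0.78)]
bush_face [(array([177.8, 164.3]), 0.7)]
rail [(array([221.3, 173.8]), 0.81), (array([328.3, 204.8]), 0.65)]
rail_home [(array([198.2, 170.6]), 0.58)]
wing_centre [(array([195.7, 221.3]), 0.64)]
shoe [(array([202.6, 181.5]), 0.58)]
mallet [(array([334.8, 263.2]), 0.65)]
glue_bottle [(array([275.4, 140.2]), 0.98)]
sliding_bevel [(array([333.1, 162.6]), 0.8)]
dowel_jig [0.5893 0.131  0.    ] 0.78
bush_face [0.635  0.2232 0.036 ] 0.7
rail [0.6124 0.1091 0.036 ] 0.81
rail [ 0.5382 -0.1674  0.036 ] 0.65
rail_home [0.6196 0.1694 0.036 ] 0.58
wing_centre [0.4883 0.168  0.052 ] 0.64
shoe [0.5894 0.1542 0.052 ] 0.58
```

```bash
python3 - <<'E'
import cv2
a=cv2.imread("pics/scene0.png");b=cv2.imread("pics/top0.png")
c=cv2.resize(a[70:330,130:400],None,fx=1.45,fy=1.45,interpolation=2);d=cv2.resize(b[100:300,130:380],None,fx=1.6,fy=1.88,interpolation=2)
cv2.imwrite("pics/c1.png",cv2.hconcat([c,d[:c.shape[0]] if d.shape[0]>=c.shape[0] else cv2.copyMakeBorder(d,0,c.shape[0]-d.shape[0],0,0,0)]))
E
```

```text
(no output)
```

View pics/c1.png

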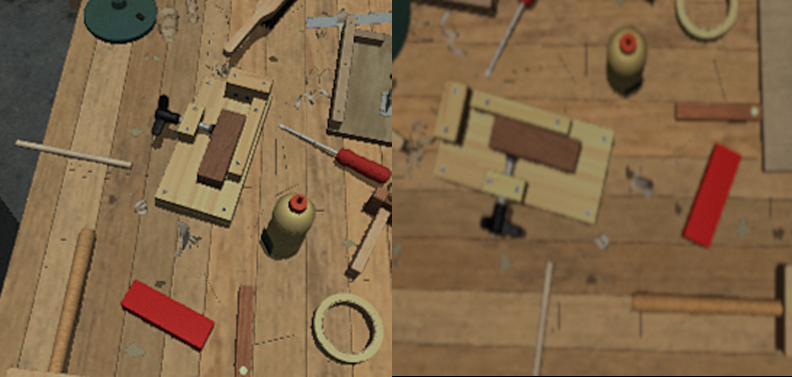

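The rail sits mid-jig in the scene crop at about (220,145). The black screw is at about (165,115) and the lamp foot is the green disc at about (120,10). Next I fit the jig and wing pose and look at the lamp.

```bash
cat >> h.py <<'E'
def J2W(q,P):
    c,s=np.cos(q[2]),np.sin(q[2]); P=np.atleast_2d(np.array(P,float))/1000
    return np.c_[q[0]+c*P[:,0]-s*P[:,1],q[1]+s*P[:,0]+c*P[:,1],P[:,2]]
def box(x0,x1,y0,y1,z0,z1):
    return [(x,y,z) for x in(x0,x1) for y in(y0,y1) for z in(z0,z1)]
EDG=[(0,1),(2,3),(4,5),(6,7),(0,2),(1,3),(4,6),(5,7),(0,4),(1,5),(2,6),(3,7)]
BOX=dict(base=box(-58,76,-140,132,0,36),nut=box(-58,-28,-22,42,36,67),fence=box(47.5,72,-70,90,36,66),bush=box(-7,72,95,131,36,82))
def projn(p,W): return np.array([proj(p,w) for w in W])
def wings(t,hw=4.25,y0=10.):
    xc=-98.4+4*t/2/np.pi; out=[]
    for k in range(3):
        a=t+k*2*np.pi/3; d=np.array([0,-np.sin(a),np.cos(a)]); n=np.array([0,np.cos(a),np.sin(a)])
        out.append([np.array([xc+sx*9,y0,52])+d*r+n*sn*hw for sx in(-1,1) for r in(8,42) for sn in(-1,1)])
    return out
E
cat > fit.py <<'E'
from h import *
from scipy.optimize import least_squares
np.set_printoptions(precision=4,suppress=True)
P={n:get_image(n) for n in("scene","top")}
obs=[]
for n,p in P.items():
    for q,X in(("dowel_jig",(0,0,0)),("bush_face",(32,95,36)),("rail_home",(25,25,36)),("wing_centre",(-97,10,52))):
        r=place_of(q,p)
        if r: obs.append((n,X,r[0]["point"]))
f=lambda q:np.concatenate([proj(P[n],J2W(q,X)[0])-x for n,X,x in obs])
q=least_squares(f,[.59,.13,-.2],loss="soft_l1").x; print("net",q,f(q).round(1))
# edge refinement: base top outline + bush/nut/fence tops
L=[((-58,-140,36),(76,-140,36)),((-58,-140,36),(-58,132,36)),((76,-140,36),(76,132,36)),((-58,-140,0),(-58,132,0)),((-58,-140,0),(76,-140,0)),((76,-140,0),(76,-140,36)),
((-7,95,82),(72,95,82)),((-7,95,82),(-7,131,82)),((-7,131,82),(72,131,82)),((-58,-22,67),(-58,42,67)),((-28,-22,67),(-28,42,67)),((-58,-22,67),(-28,-22,67)),((47.5,-70,66),(47.5,90,66))]
S=np.concatenate([np.linspace(a,b,40) for a,b in L])
D={}
for n,p in P.items():
    g=cv2.GaussianBlur(cv2.cvtColor(p["frame"],cv2.COLOR_RGB2GRAY),(0,0),0.8)
    D[n]=np.minimum(cv2.distanceTransform(255-cv2.Canny(g,30,80),cv2.DIST_L2,5),6)
def e(v):
    o=[]
    for n,p in P.items():
        u=projn(p,J2W(v,S)).astype(np.float32); u=u+(v[3:5] if n=="top" else v[5:7])
        u=u.astype(np.float32)
        o.append(cv2.remap(D[n],u[:,:1],u[:,1:],cv2.INTER_LINEAR).ravel())
    o.append(3*v[3:]); return np.concatenate(o)
v=np.r_[q,0,0,0,0]
from scipy.optimize import minimize
c=lambda v:np.sum(np.minimum(e(v)[:-4],4))+10*np.sum(v[3:]**2)
r=minimize(c,v,method="Nelder-Mead",options=dict(maxiter=900,initial_simplex=np.vstack([v]+[v+d for d in np.diag([.008,.008,.04,1,1,1,1])])))
print("edge",r.x,c(v),r.fun); q=r.x[:3]; np.save("jig.npy",r.x)
# wings
for lab in("both",):
    sc=[]
    for t in np.arange(.9,3.3,.05):
        s=0
        for n,p in P.items():
            off=r.x[3:5] if n=="top" else r.x[5:7]
            m=np.zeros(p["frame"].shape[:2],np.uint8)
            for w in wings(t):
                cv2.fillConvexPoly(m,cv2.convexHull((projn(p,J2W(q,w))+off).round().astype(np.int32)),1)
            dark=(p["frame"].max(2)<45)
            cc=projn(p,J2W(q,[(-97,10,52)]))[0]+off
            yy,xx=np.mgrid[:384,:512]; reg=np.hypot(xx-cc[0],yy-cc[1])<24
            s+=np.sum(dark&(m>0))/max(1,np.sum((dark&reg)|(m>0)))
        sc.append((round(s,3),round(t,2)))
    sc.sort(reverse=True); print(sc[:6]); t=sc[0][1]
ims=[]
for n,p in P.items():
    off=r.x[3:5] if n=="top" else r.x[5:7]
    im=cv2.cvtColor(p["frame"],cv2.COLOR_RGB2BGR).copy()
    x0,y0=(170,90) if n=="scene" else (150,130)
    z=4; cr=cv2.resize(im[y0:y0+130,x0:x0+98],None,fx=z,fy=z,interpolation=cv2.INTER_CUBIC)
    for b,col in [(BOX[k],(0,255,0)) for k in BOX]+[(w,(0,0,255)) for w in wings(t)]:
        u=((projn(p,J2W(q,b))+off-[x0,y0]+.5)*z).astype(int)
        for i,j in EDG: cv2.line(cr,tuple(map(int,u[i])),tuple(map(int,u[j])),col,1)
    ims.append(cr)
cv2.imwrite("pics/ov.png",cv2.hconcat(ims))
full=cv2.hconcat([cv2.resize(cv2.cvtColor(P[n]["frame"],cv2.COLOR_RGB2BGR),(400,300)) for n in P])
cv2.imwrite("pics/full.png",full)
print("tool axes",rot(get_state()["ee_rot"]))
E
python3 fit.py
```

```text
net [ 0.5896  0.1372 -0.1338] [ 1.5  1.   0.2 -0.5 -0.4  5.2 -0.1  0.5  1.2 -0.1 -1.2 -1.1 -1.9 46.9]
edge [ 0.586   0.139  -0.2283 -0.5605 -0.2385 -0.3556  0.4147] 1604.9425696209073 753.5631923478048
[(np.float64(1.053), np.float64(1.8)), (np.float64(1.04), np.float64(1.75)), (np.float64(1.035), np.float64(1.85)), (np.float64(1.033), np.float64(1.65)), (np.float64(1.032), np.float64(1.9)), (np.float64(1.027), np.float64(1.7))]
tool axes [[-0.9227  0.3855 -0.    ]
 [ 0.3855  0.9227  0.0001]
 [ 0.      0.     -1.    ]]
```

View pics/ov.png

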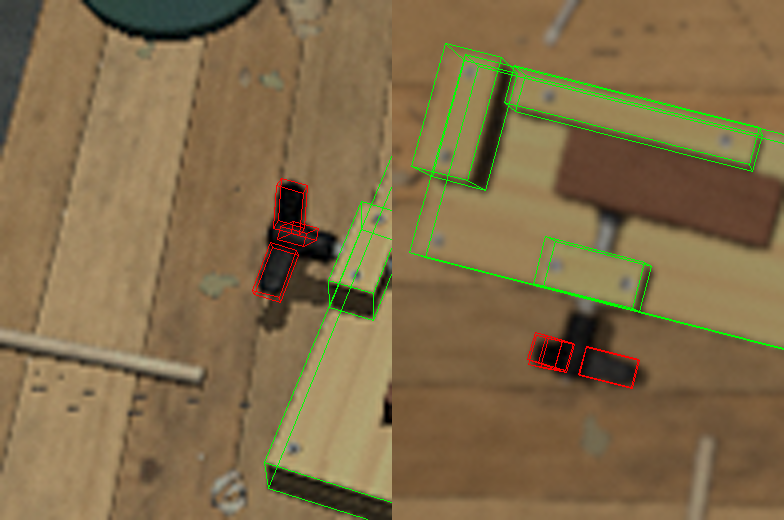

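View pics/full.png

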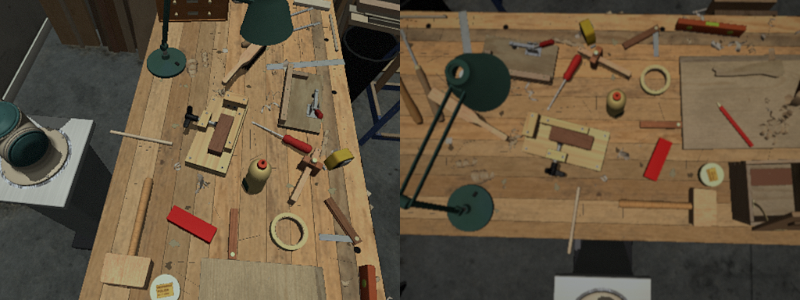

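```bash
cat >> h.py <<'E'
QJ=np.load("jig.npy") if __import__("os").path.exists("jig.npy") else None
def W2J(w):
    c,s=np.cos(QJ[2]),np.sin(QJ[2]); d=np.array(w)-[QJ[0],QJ[1],0]
    return 1000*np.array([c*d[0]+s*d[1],-s*d[0]+c*d[1],d[2]])
def tool(): 
    s=get_state(); return s,W2J(s["position"])
def todelta(w,s=None):
    s=s or get_state(); return (1000*rot(s["ee_rot"]).T@(np.array(w)-s["position"])).round(1)
E
python3 - <<'E'
from h import *
np.set_printoptions(precision=3,suppress=True)
P={n:get_image(n) for n in("scene","top")}
for n,p in P.items():
    off=QJ[3:5] if n=="top" else QJ[5:7]
    for r in place_of("rail",p)[:2]: print(n,"rail jig",W2J(onz(p,r["point"]-off,.036)))
    m=(QJ is not None)
t,s=P["top"],P["scene"]
print("head",tri(t,(96,102),s,(343,26)),"foot",onz(t,(89,264),0))
for z in(.3,.4,.5): print("elbow",z,onz(t,(8,250),z))
for w in((.13,.24,.25),(.21,.14,.25),(.28,.05,.25)): print(w,todelta(w))
for j in((25,-135,110),(25,-135,64),(-97,50,130)): print(j,J2W(QJ,j))
E
```

```text
scene rail jig [  34.814 -314.527   36.   ]
scene rail jig [18.783 25.656 36.   ]
top rail jig [  17.252 -306.797   36.   ]
top rail jig [ 26.645 -27.004  36.   ]
head [0.698 0.307 0.325] foot [0.369 0.457 0.   ]
elbow 0.3 [0.427 0.463 0.3  ]
elbow 0.4 [0.436 0.391 0.4  ]
elbow 0.5 [0.444 0.32  0.5  ]
(0.13, 0.24, 0.25) [ -27.4 -303.5  -29.4]
(0.21, 0.14, 0.25) [-139.8 -364.9  -29.4]
(0.28, 0.05, 0.25) [-239.  -421.   -29.4]
(25, -135, 110) [[0.58  0.002 0.11 ]]
(25, -135, 64) [[0.58  0.002 0.064]]
(-97, 50, 130) [[0.503 0.21  0.13 ]]
```

apply_moves(deltas=[0, -9, -100, -20, 0, 0, -18, -200, -29, 0, 0, -27, -304, -29, 0, 0, -27, -304, -29, 0, 0, -27, -304, -29, 0, 0, -27, -304, -29, 0, 0, -27, -304, -29, 0, 0, -27, -304, -29, 0, 0, -140, -365, -29, 15, 0, -140, -365, -29, 30, 0, -140, -365, -29, 40, 0, -239, -421, -29, 40])

```text
clock: 3.0
position: [0.2253, 0.12, 0.2502]
ee_rot: [0.001, 0.415, 0.91, 0.001]
contact_force: [0.5, 0.7, -0.5]
width: -0.0001
gripper_force: 0.0
```

```bash
python3 - <<'E'
from h import *
s,j=tool();print(s["position"],s["qpos"],s["contact_force"],s["width"]);a=rot(s["ee_rot"])[:,0];print(np.degrees(np.arctan2(a[1],a[0])), 90+np.degrees(QJ[2]))
for w in((.28,.05,.25),(.5,.02,.2),(.580,.002,.11)): print(todelta(w))
E
```

```text
[0.22533749 0.1200418  0.25017907] [ 2.13368088e-01 -2.63134510e-01  1.97607917e+00  5.48956063e-04
  1.42560653e+00 -5.01766174e-01] [ 0.5118894   0.74274641 -0.46185098] -0.00013588248894691465
130.96958898612436 76.91929881483759
[-88.7  -4.7   0.3]
[-255.6  141.6   50.8]
[-321.5  190.   141.1]
```

apply_moves(deltas=[0, -45, 20, 0, 7, 0, -80, 30, 5, 14, 0, -110, 55, 10, 21, 0, -140, 75, 20, 28, 0, -180, 100, 30, 35, 0, -220, 120, 40, 42, 0, -255, 142, 51, 49, 0, -290, 165, 60, 54, 0, -321, 190, 75, 54, 0, -321, 190, 90, 54, 0, -321, 190, 90, 54, 0, -321, 190, 90, 54])

```text
clock: 4.0
position: [0.5785, 0.0044, 0.158]
ee_rot: [-0.002, 0.782, 0.623, -0.002]
contact_force: [0.9, 0.0, -0.7]
width: 0.0003
gripper_force: 0.0
```

```bash
cat >st.py <<'E'
from h import *
np.set_printoptions(precision=1,suppress=True)
s,j=tool();a=rot(s["ee_rot"])[:,0];print("clock",s["clock"],"jig",j,"yaw",np.degrees(np.arctan2(a[1],a[0])-QJ[2])-90,"F",s["contact_force"])
E
python3 st.py
```

```text
clock 4.0 jig [  23.1 -132.8  158. ] yaw 0.2157668584692658 F [ 0.9  0.  -0.7]
```

apply_moves(deltas=[0, 0, 1, 35, 0, 0, 0, 1, 70, 0, 0, 0, 1, 94, 0, 0, 0, 1, 94, 0, 0, 5, 1, 94, 0, 0, 10, 1, 94, 0, 0, 14, 1, 94, 0, 0, 18, 1, 94, 0, 0, 22, 1, 94, 0, 0, 26, 1, 94, 0, 0, 30, 1, 94, 0, 0, 34, 1, 94, 0])

```text
clock: 5.0
position: [0.5881, 0.0379, 0.0658]
ee_rot: [0.0, 0.782, 0.624, 0.0]
contact_force: [-0.1, -0.5, -0.4]
width: -0.0
gripper_force: 0.0
```

```bash
python3 st.py
```

```text
clock 5.0 jig [ 24.9 -98.1  65.8] yaw 0.24485863002183805 F [-0.1 -0.5 -0.4]
```

apply_moves(deltas=[0, 4, 0, 0, 0, 0, 8, 0, 0, 0, 0, 12, 0, 0, 0, 0, 16, 0, 0, 0, 0, 19, 0, 0, 0, 0, 22, 0, 0, 0, 0, 25, 0, 0, 0, 0, 28, 0, 0, 0, 0, 31, 0, 0, 0, 0, 33, 0, 0, 0, 0, 35, 0, 0, 0, 0, 37, 0, 0, 0])

```text
clock: 6.0
position: [0.5962, 0.0736, 0.0656]
ee_rot: [-0.0, 0.782, 0.624, 0.0]
contact_force: [-0.1, -0.8, -0.5]
width: -0.0002
gripper_force: 0.0
```

```bash
python3 st.py; python3 - <<'E'
from h import *
p=get_image("top");x0,y0,z=150,130,5
cr=cv2.resize(cv2.cvtColor(p["frame"],cv2.COLOR_RGB2BGR)[y0:y0+110,x0:x0+130],None,fx=z,fy=z,interpolation=2);cv2.imwrite("pics/r1.png",cr)
E
```

```text
clock 6.0 jig [ 24.7 -61.4  65.6] yaw 0.2366807691913806 F [-0.1 -0.8 -0.5]
```

View pics/r1.png

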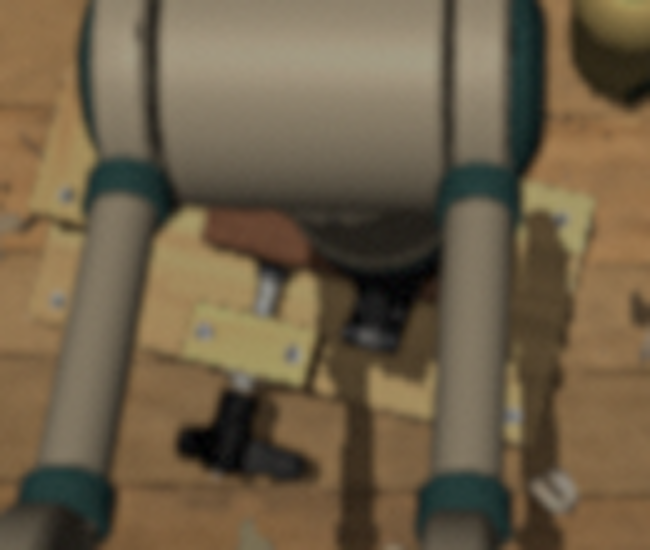

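The arm hides most of the rail from the top camera; its corner shows at about (260,230). I'll push on slowly and watch the force.

apply_moves(deltas=[0, 1, 0, 0, 0, 0, 2, 0, 0, 0, 0, 3, 0, 0, 0, 0, 4, 0, 0, 0, 0, 4.5, 0, 0, 0, 0, 5, 0, 0, 0, 0, 5.5, 0, 0, 0, 0, 6, 0, 0, 0])

```text
clock: 6.72
position: [0.5975, 0.0793, 0.0656]
ee_rot: [-0.0, 0.782, 0.624, 0.0]
contact_force: [-1.1, 0.4, 0.7]
width: -0.0002
gripper_force: 0.0
```

```bash
python3 st.py
```

```text
clock 6.7167 jig [ 24.7 -55.6  65.6] yaw 0.23542483147474513 F [-1.1  0.4  0.7]
```

apply_moves(deltas=[0, 0.5, 0, 0, 0, 0, 1, 0, 0, 0, 0, 1.5, 0, 0, 0, 0, 2, 0, 0, 0])

```text
clock: 7.05
position: [0.5979, 0.0813, 0.0656]
ee_rot: [-0.0, 0.782, 0.624, 0.0]
contact_force: [-0.2, 0.3, 0.5]
width: 0.0002
gripper_force: 0.0
```

```bash
python3 st.py
```

```text
clock 7.05 jig [ 24.7 -53.5  65.6] yaw 0.2371904928186268 F [-0.2  0.3  0.5]
```

```bash
python3 - <<'E'
from h import *
np.set_printoptions(precision=1,suppress=True)
p=get_image("top")
f=lambda u,z:W2J(onz(p,np.array(u)-QJ[3:5],z))
print(f((191.3,177.3),.068))
for y in(95,80,65): print(y,projn(p,J2W(QJ,[(2.5,y,68),(47.5,y,68)]))+QJ[3:5])
x0,y0,z=150,130,6
a=cv2.cvtColor(p["frame"],cv2.COLOR_RGB2BGR)[y0:y0+90,x0:x0+66]; o=cv2.imread("pics/top0.png")[y0:y0+90,x0:x0+66]
cv2.imwrite("pics/r2.png",cv2.resize(cv2.hconcat([o,a]),None,fx=z,fy=z,interpolation=2))
s=get_image("scene");x0,y0=180,90
save(s,"pics/s1.png")
E
```

```text
[ 1.6 41.2 68. ]
95 [[170.7 171.7]
 [175.5 154.5]]
80 [[176.5 173.2]
 [181.2 156. ]]
65 [[182.2 174.6]
 [187.  157.4]]
```

View pics/r2.png

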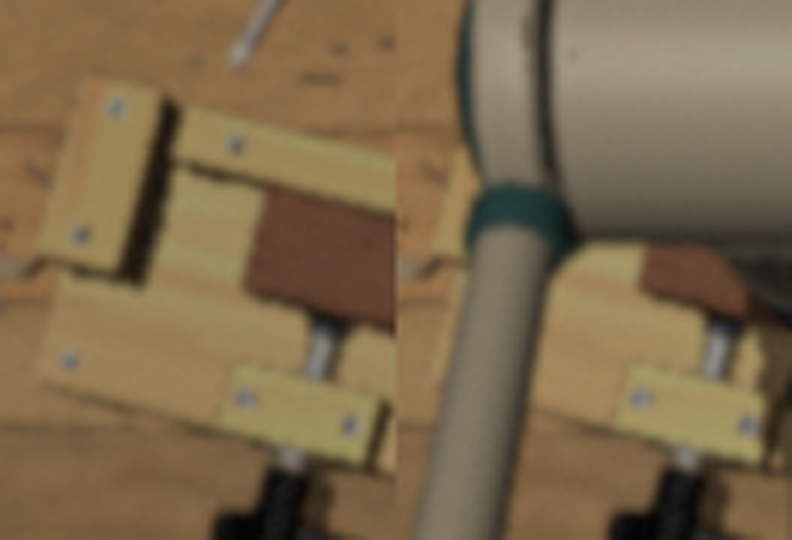

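The rail's front end is in the same place in both pictures (about (245,285) in the crop), so it has not moved. I'll check where the fingers are in the scene view.

```bash
python3 - <<'E'
from h import *
np.set_printoptions(precision=1,suppress=True)
s=get_image("scene");t=get_image("top")
st,j=tool();w=st["position"];tip=w-[0,0,.017]
print(j,proj(s,w)+QJ[5:7],proj(s,tip)+QJ[5:7],proj(t,tip)+QJ[3:5],st["width"])
x0,y0,z=200,90,5
cr=cv2.resize(cv2.cvtColor(s["frame"],cv2.COLOR_RGB2BGR)[y0:y0+115,x0:x0+150],None,fx=z,fy=z,interpolation=2)
u=(proj(s,tip)+QJ[5:7]-[x0,y0]+.5)*z; cv2.circle(cr,tuple(map(int,u)),5,(0,0,255),1)
cv2.imwrite("pics/s2.png",cr)
E
```

```text
[ 24.7 -53.6  65.6] [279.4 179.5] [279.1 183. ] [230.9 178.7] -3.95129326235207e-05
```

View pics/s2.png

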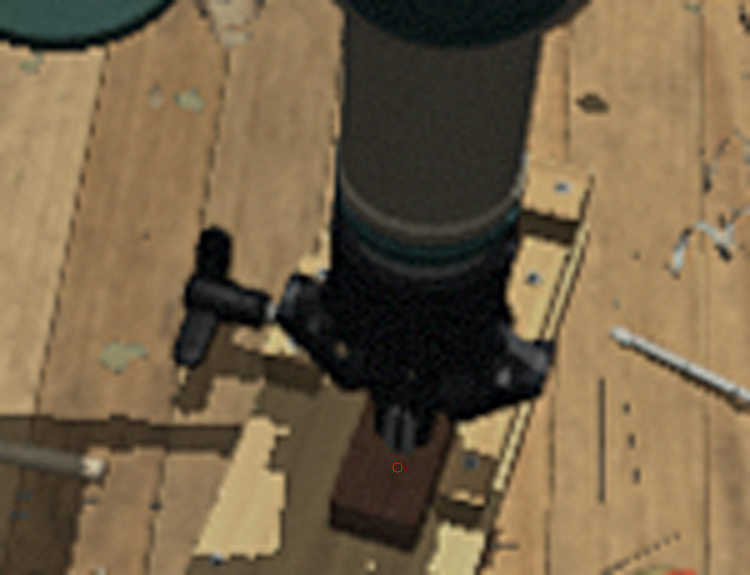

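The fingertips show at about (400,445), not at the predicted (397,467). They sit roughly at rail-top height, about 20 mm higher than assumed. I'll back off and calibrate the tip height against the bed.

apply_moves(deltas=[0, 0, 0, -8, 0, 0, -30, 0, -8, 0, 0, -60, 0, -8, 0, 0, -78, 0, -8, 0, 0, -78, 0, 4, 0, 0, -78, 0, 8, 0, 0, -78, 0, 10, 0, 0, -78, 0, 12, 0, 0, -78, 0, 12, 0])

```text
clock: 8.0
position: [0.5806, 0.0058, 0.0535]
ee_rot: [-0.0, 0.781, 0.624, -0.0]
contact_force: [-0.4, 0.1, -0.4]
width: -0.0
gripper_force: 0.0
```

```bash
python3 st.py; python3 - <<'E'
from h import *
np.set_printoptions(precision=1,suppress=True)
s=get_image("scene")
st,j=tool()
x0,y0,z=190,110,5
cr=cv2.resize(cv2.cvtColor(s["frame"],cv2.COLOR_RGB2BGR)[y0:y0+115,x0:x0+150],None,fx=z,fy=z,interpolation=2)
for k,c in((0,(0,255,0)),(.017,(0,0,255))):
  for dx in(-11,11):
    X=J2W(QJ,[(j[0],j[1]+dx,j[2]-1000*k)])[0]
    u=(proj(s,X)+QJ[5:7]-[x0,y0]+.5)*z; cv2.circle(cr,tuple(map(int,u)),4,c,1)
cv2.imwrite("pics/s3.png",cr)
E
```

```text
clock 8.0 jig [  24.9 -131.    53.5] yaw 0.28487985119950565 F [-0.4  0.1 -0.4]
```

View pics/s3.png

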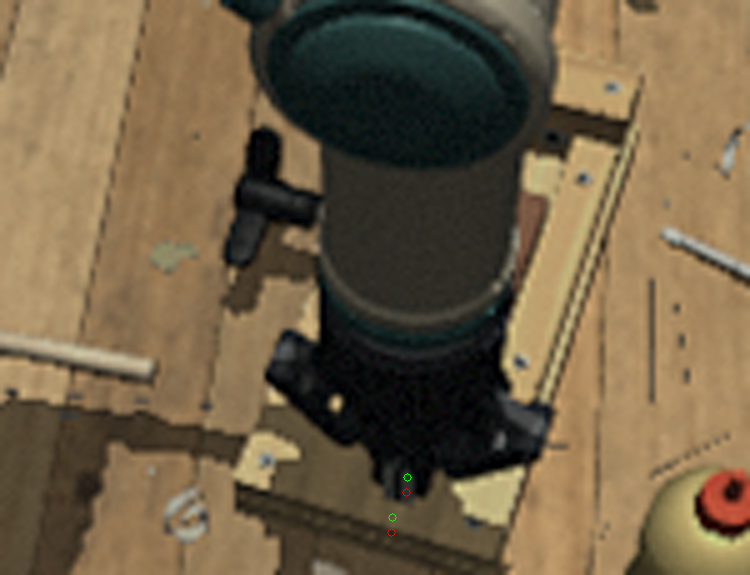

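The visible finger bottom is at about (403,497), above the predicted mark at about (391,533). I'll probe down gently.

apply_moves(deltas=[0, 0, 0, 1, 0, 0, 0, 0, 2, 0, 0, 0, 0, 3, 0, 0, 0, 0, 4, 0])

```text
clock: 8.38
position: [0.5807, 0.0054, 0.0496]
ee_rot: [0.0, 0.782, 0.624, 0.0]
contact_force: [0.1, -0.2, -0.4]
width: 0.0002
gripper_force: 0.0
```

```bash
python3 st.py
```

```text
clock 8.3833 jig [  25.1 -131.4   49.6] yaw 0.25539272752524766 F [ 0.1 -0.2 -0.4]
```

Model A's tips would now be 3 mm into the bed, but there is no force. The tips really are higher, so I keep probing.

apply_moves(deltas=[0, 0, 0, 1, 0, 0, 0, 0, 2, 0, 0, 0, 0, 3, 0, 0, 0, 0, 4, 0, 0, 0, 0, 5, 0, 0, 0, 0, 6, 0])

```text
clock: 8.88
position: [0.5806, 0.0051, 0.0435]
ee_rot: [-0.0, 0.782, 0.624, 0.0]
contact_force: [0.3, 0.1, -0.2]
width: -0.0003
gripper_force: 0.0
```

```bash
python3 st.py
```

```text
clock 8.8833 jig [  25.  -131.6   43.5] yaw 0.2334052826505797 F [ 0.3  0.1 -0.2]
```

apply_moves(deltas=[0, 5, 0, 0, 0, 0, 10, 0, 0, 0, 0, 14, 0, 0, 0, 0, 18, 0, 0, 0, 0, 22, 0, 0, 0, 0, 26, 0, 0, 0, 0, 30, 0, 0, 0, 0, 34, 0, 0, 0, 0, 38, 0, 0, 0, 0, 42, 0, 0, 0, 0, 46, 0, 0, 0, 0, 46, 0, 0, 0])

```text
clock: 9.88
position: [0.5911, 0.0509, 0.0436]
ee_rot: [-0.0, 0.782, 0.624, 0.0]
contact_force: [-0.7, 1.0, 0.1]
width: -0.0001
gripper_force: 0.0
```

```bash
python3 st.py; python3 - <<'E'
from h import *
t=get_image("top");s=get_image("scene");z=6
x0,y0=150,130
a=cv2.cvtColor(t["frame"],cv2.COLOR_RGB2BGR)[y0:y0+90,x0:x0+66]
x0,y0=235,130
b=cv2.cvtColor(s["frame"],cv2.COLOR_RGB2BGR)[y0:y0+90,x0:x0+66]
cv2.imwrite("pics/r3.png",cv2.resize(cv2.hconcat([a,b]),None,fx=z,fy=z,interpolation=2))
E
```

```text
clock 9.8833 jig [ 24.9 -84.7  43.6] yaw 0.25659991227450973 F [-0.7  1.   0.1]
```

View pics/r3.png

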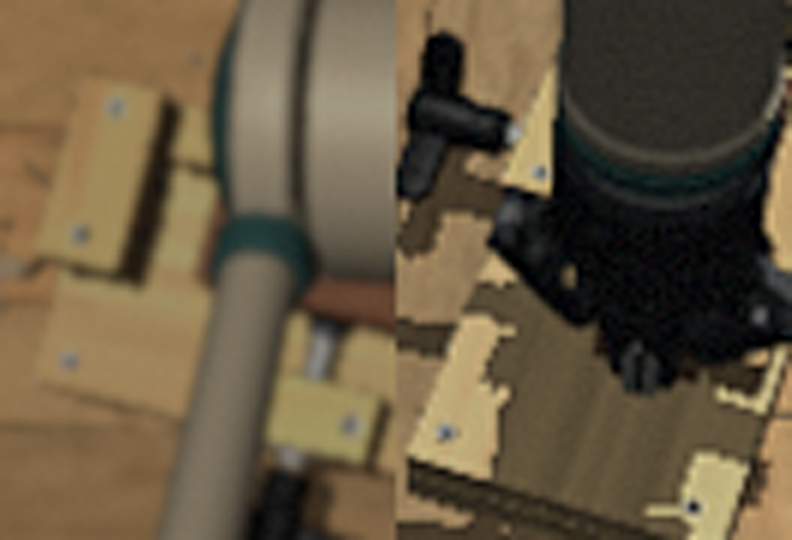

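The rail is moving now: its end edge shows at about (212,215) in the crop, against 262 before. I keep pushing, slower near the end.

apply_moves(deltas=[0, 3, 0, 0, 0, 0, 6, 0, 0, 0, 0, 9, 0, 0, 0, 0, 12, 0, 0, 0, 0, 15, 0, 0, 0, 0, 18, 0, 0, 0, 0, 20, 0, 0, 0, 0, 22, 0, 0, 0, 0, 23, 0, 0, 0, 0, 24, 0, 0, 0, 0, 25, 0, 0, 0, 0, 26, 0, 0, 0])

```text
clock: 10.98
position: [0.5966, 0.0754, 0.0436]
ee_rot: [-0.0, 0.782, 0.624, 0.0]
contact_force: [-0.6, 0.2, -1.5]
width: 0.0004
gripper_force: 0.2
```

```bash
python3 st.py
```

```text
clock 10.9833 jig [ 24.7 -59.6  43.6] yaw 0.2309365310573952 F [-0.6  0.2 -1.5]
```

apply_moves(deltas=[0, 1, 0, 0, 0, 0, 2, 0, 0, 0, 0, 2.5, 0, 0, 0, 0, 3, 0, 0, 0, 0, 3.5, 0, 0, 0])

```text
clock: 11.4
position: [0.5971, 0.0778, 0.0436]
ee_rot: [0.0, 0.782, 0.624, -0.001]
contact_force: [-1.2, -5.2, 1.0]
width: -0.0006
gripper_force: 2.6
```

```bash
python3 st.py
```

```text
clock 11.4 jig [ 24.6 -57.1  43.6] yaw 0.27655911065679106 F [-1.2 -5.2  1. ]
```

apply_moves(deltas=[0, 0.3, 0, 0, 0, 0, 0.6, 0, 0, 0, 0, 0.6, 0, 0, 0, 0, 0.6, 0, 0, 0])

```text
clock: 11.73
position: [0.5971, 0.0778, 0.0436]
ee_rot: [0.001, 0.782, 0.624, -0.001]
contact_force: [-1.2, -5.2, 0.7]
width: 0.0
gripper_force: 3.0
```

```bash
python3 st.py
```

```text
clock 11.7333 jig [ 24.6 -57.1  43.6] yaw 0.27253515962198094 F [-1.2 -5.2  0.7]
```

```bash
python3 - <<'E'
from h import *
np.set_printoptions(precision=1,suppress=True)
s=get_image("scene")
for z in(36,40,44,48,52,56,60): print(z,(projn(s,J2W(QJ,[(24.9,-96.2,z),(24.9,-84.7,z)]))+QJ[5:7]).ravel())
E
```

```text
36 [273.7 199.9 275.1 195.9]
40 [273.7 199.1 275.2 195.2]
44 [273.8 198.4 275.2 194.4]
48 [273.9 197.6 275.3 193.7]
52 [273.9 196.9 275.4 192.9]
56 [274.  196.1 275.4 192.1]
60 [274.  195.3 275.5 191.3]
```

apply_moves(deltas=[0, -10, 0, 0, 0, 0, -20, 0, -10, 0, 0, -25, -5, -50, 0, 0, -25, -10, -90, 0, 0, -10, -40, -125, 0, 0, 20, -75, -125, 0, 0, 50, -100, -125, 0, 0, 80, -121, -125, 0, 0, 110, -121, -125, 0, 0, 114, -121, -125, 0, 0, 114, -121, -125, 0, 0, 114, -121, -125, 0])

```text
clock: 12.78
position: [0.505, 0.217, 0.169]
ee_rot: [0.0, 0.782, 0.624, 0.0]
contact_force: [0.1, 0.7, -0.5]
width: 0.0005
gripper_force: 0.0
```

```bash
python3 st.py; sed -i 's/P={n:get_image(n) for n in("scene","top")}/import sys\nP={n:get_image(n) for n in("scene","top")}/' fit.py; python3 - <<'E'
from h import *
np.set_printoptions(precision=1,suppress=True)
t=get_image("top");s=get_image("scene");z=6
x0,y0=150,130
a=cv2.cvtColor(t["frame"],cv2.COLOR_RGB2BGR)[y0:y0+90,x0:x0+66]
x0,y0=225,90
b=cv2.cvtColor(s["frame"],cv2.COLOR_RGB2BGR)[y0:y0+90,x0:x0+66]
cv2.imwrite("pics/r4.png",cv2.resize(cv2.hconcat([a,b]),None,fx=z,fy=z,interpolation=2))
st,j=tool()
print(proj(s,J2W(QJ,[(j[0],j[1]-11.5,j[2])])[0])+QJ[5:7])
E
```

```text
clock 12.7833 jig [-96.6  57.6 169. ] yaw 0.26665989565475456 F [ 0.1  0.7 -0.5]
[244.9 108.6]
```

View pics/r4.png

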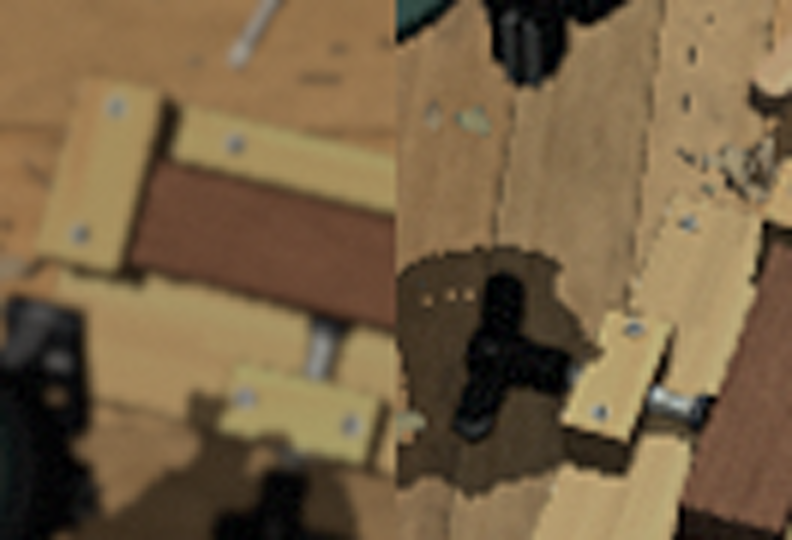

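The rail is now flush with the bush block (crop about (150,200)). Before the strokes I probe the bench beside the screw to learn the true tip height.

apply_moves(deltas=[0, 22, -28, 30, 0, 0, 22, -28, 70, 0, 0, 22, -28, 110, 0, 0, 22, -28, 145, 0, 0, 22, -28, 163, 0, 0, 22, -28, 165, 0, 0, 22, -28, 166, 0, 0, 22, -28, 167, 0, 0, 22, -28, 168, 0, 0, 22, -28, 169, 0, 0, 22, -28, 170, 0])

```text
clock: 13.8
position: [0.4835, 0.2453, -0.0001]
ee_rot: [0.0, 0.782, 0.624, 0.001]
contact_force: [-0.4, 0.7, -0.2]
width: 0.0002
gripper_force: 0.0
```

```bash
python3 st.py
```

```text
clock 13.8 jig [-123.9   80.3   -0.1] yaw 0.2304105094030291 F [-0.4  0.7 -0.2]
```

apply_moves(deltas=[0, 0, 0, 1, 0, 0, 0, 0, 2, 0, 0, 0, 0, 3, 0, 0, 0, 0, 4, 0, 0, 0, 0, 5, 0])

```text
clock: 14.22
position: [0.4824, 0.2452, -0.0065]
ee_rot: [-0.0, 0.782, 0.624, 0.0]
contact_force: [0.0, 1.2, -0.1]
width: 0.0003
gripper_force: 0.0
```

apply_moves(deltas=[0, 0, 0, 1, 0, 0, 0, 0, 2, 0, 0, 0, 0, 3, 0, 0, 0, 0, 4, 0, 0, 0, 0, 5, 0])

```text
clock: 14.63
position: [0.4825, 0.2451, -0.0107]
ee_rot: [-0.0, 0.782, 0.624, -0.0]
contact_force: [-3.5, -0.9, 15.4]
width: 0.0001
gripper_force: 7.8
```

Contact came at TCP z = -10.5 mm, so the tips are about 10.4 mm behind the TCP. Now I go to the hover point beside the wings.

apply_moves(deltas=[0, 0, 0, -40, 0, 0, 0, 0, -80, 0, 0, -4, 10, -115, 0, 0, -8, 28, -123, 0, 0, -8, 28, -123, 0, 0, -8, 28, -123, 0])

```text
clock: 15.13
position: [0.5085, 0.2309, 0.1121]
ee_rot: [0.0, 0.782, 0.623, 0.001]
contact_force: [-0.6, 0.5, -0.4]
width: 0.0001
gripper_force: 0.0
```

```bash
python3 st.py
```

```text
clock 15.1333 jig [-96.3  72.  112.1] yaw 0.17476465434631905 F [-0.6  0.5 -0.4]
```

apply_moves(deltas=[0, -8, 0, 25, 0, 0, -16, 0, 46, 0, 0, -24, 0, 48, 0, 0, -32, 0, 46, 0, 0, -39, 0, 43, 0, 0, -46, 0, 40, 0, 0, -52, 0, 39, 0, 0, -57.5, 0, 38, 0, 0, -63, 0, 39, 0, 0, -69, 0, 42, 0, 0, -74, 0, 45, 0, 0, -78.5, 0, 49, 0])

```text
clock: 16.13
position: [0.4908, 0.154, 0.0626]
ee_rot: [0.0, 0.782, 0.624, 0.0]
contact_force: [-0.2, 0.1, 1.2]
width: -0.0002
gripper_force: 0.3
```

```bash
python3 st.py
```

```text
clock 16.1333 jig [-96.2  -7.   62.6] yaw 0.2326297657741918 F [-0.2  0.1  1.2]
```

apply_moves(deltas=[0, -3, 0, 4, 0, 0, -5.5, 0, 8, 0, 0, -6.5, 0, 11, 0, 0, -7, 0, 14, 0, 0, -7, 0, -20, 0, 0, -7, 0, -49, 0, 0, 30, 0, -49, 0, 0, 65, 0, -49, 0, 0, 78.5, 0, -49, 0, 0, 78.5, 0, -49, 0])

```text
clock: 16.97
position: [0.5086, 0.234, 0.1113]
ee_rot: [-0.0, 0.781, 0.625, 0.001]
contact_force: [1.1, 0.1, -0.5]
width: -0.0001
gripper_force: 0.0
```

```bash
python3 st.py; cat > wa.py <<'E'
from h import *
import sys
lo,hi=map(float,sys.argv[1:3]); 
for n in("scene",):
    p=get_image(n); off=QJ[5:7]; sc=[]
    dark=(p["frame"].max(2)<45); yy,xx=np.mgrid[:384,:512]
    for t in np.arange(lo,hi,.05):
        m=np.zeros(dark.shape,np.uint8)
        for w in wings(t): cv2.fillConvexPoly(m,cv2.convexHull((projn(p,J2W(QJ,w))+off).round().astype(np.int32)),1)
        cc=projn(p,J2W(QJ,[(-98.4+.64*t,10,52)]))[0]+off; reg=np.hypot(xx-cc[0],yy-cc[1])<22
        sc.append((round(np.sum(dark&(m>0))/np.sum((dark&reg)|(m>0)),3),round(t,2)))
    sc.sort(reverse=True);print([tuple(map(float,a)) for a in sc[:6]])
E
python3 wa.py 2.5 4.6
```

```text
clock 16.9667 jig [-96.9  75.  111.3] yaw 0.4141875519549245 F [ 1.1  0.1 -0.5]
[(0.666, 3.6), (0.642, 3.8), (0.635, 3.65), (0.634, 3.75), (0.634, 3.5), (0.632, 3.7)]
```

apply_moves(deltas=[0, -8, 1, 25, 0, 0, -16, 1, 46, 0, 0, -23, 1, 48, 0, 0, -29, 1, 47, 0, 0, -36, 1, 44, 0, 0, -43, 1, 41, 0, 0, -50, 1, 39, 0, 0, -57.5, 1, 38, 0, 0, -63, 1, 39, 0, 0, -69, 1, 42, 0, 0, -74, 1, 45, 0, 0, -78.5, 1, 49, 0])

```text
clock: 18.02
position: [0.4917, 0.1537, 0.0625]
ee_rot: [0.0, 0.782, 0.624, 0.0]
contact_force: [1.2, 0.2, 0.4]
width: -0.0
gripper_force: 0.4
```

apply_moves(deltas=[0, -3, 0, 4, 0, 0, -5.5, 0, 8, 0, 0, -6.5, 0, 11, 0, 0, -7, 0, 14, 0, 0, -7, 0, -20, 0, 0, -7, 0, -49, 0, 0, 30, 0, -49, 0, 0, 65, 0, -49, 0, 0, 78.5, 0, -49, 0, 0, 78.5, 0, -49, 0])

```text
clock: 18.85
position: [0.5095, 0.2338, 0.1112]
ee_rot: [-0.0, 0.781, 0.625, 0.001]
contact_force: [0.5, -0.4, -0.2]
width: -0.0002
gripper_force: 0.0
```

```bash
python3 st.py; python3 wa.py 4.6 6.7
```

```text
clock 18.85 jig [-95.9  75.  111.2] yaw 0.42127719221973337 F [ 0.5 -0.4 -0.2]
[(0.651, 5.65), (0.649, 5.9), (0.647, 5.8), (0.646, 5.6), (0.643, 5.95), (0.643, 5.7)]
```

apply_moves(deltas=[0, -8, 1, 25, 0, 0, -16, 1, 46, 0, 0, -23, 1, 48, 0, 0, -29, 1, 47, 0, 0, -36, 1, 44, 0, 0, -43, 1, 41, 0, 0, -50, 1, 39, 0, 0, -57.5, 1, 38, 0, 0, -63, 1, 39, 0, 0, -69, 1, 42, 0, 0, -74, 1, 45, 0, 0, -78.5, 1, 49, 0])

```text
clock: 19.9
position: [0.4926, 0.1535, 0.0625]
ee_rot: [0.0, 0.782, 0.624, 0.0]
contact_force: [0.9, 0.1, 1.3]
width: -0.0002
gripper_force: 0.4
```

apply_moves(deltas=[0, -3, 0, 4, 0, 0, -5.5, 0, 8, 0, 0, -6.5, 0, 11, 0, 0, -7, 0, 14, 0, 0, -7, 0, -20, 0, 0, -7, 0, -49, 0, 0, 30, 0, -49, 0, 0, 65, 0, -49, 0, 0, 78.5, 0, -49, 0, 0, 78.5, 0, -49, 0])

```text
clock: 20.73
position: [0.5105, 0.2336, 0.1112]
ee_rot: [-0.0, 0.781, 0.625, 0.001]
contact_force: [0.1, -0.5, -0.3]
width: 0.0002
gripper_force: 0.0
```

```bash
python3 st.py; python3 wa.py 6.7 8.8
```

```text
clock 20.7333 jig [-94.9  75.  111.2] yaw 0.4208161630009357 F [ 0.1 -0.5 -0.3]
[(0.659, 7.8), (0.648, 8.0), (0.642, 8.05), (0.642, 7.85), (0.638, 7.75), (0.633, 7.65)]
```

apply_moves(deltas=[0, -8, 1, 25, 0, 0, -16, 1, 46, 0, 0, -23, 1, 48, 0, 0, -29, 1, 47, 0, 0, -36, 1, 44, 0, 0, -43, 1, 41, 0, 0, -50, 1, 39, 0, 0, -57.5, 1, 38, 0, 0, -63, 1, 39, 0, 0, -69, 1, 42, 0, 0, -74, 1, 45, 0, 0, -78.5, 1, 49, 0])

```text
clock: 21.78
position: [0.4937, 0.1533, 0.0626]
ee_rot: [0.0, 0.782, 0.624, 0.0]
contact_force: [1.0, -0.1, 1.6]
width: 0.0002
gripper_force: 0.5
```

apply_moves(deltas=[0, -3, 0, 4, 0, 0, -5.5, 0, 8, 0, 0, -6.5, 0, 11, 0, 0, -7, 0, 14, 0, 0, -7, 0, -20, 0, 0, -7, 0, -49, 0, 0, 30, 0, -49, 0, 0, 65, 0, -49, 0, 0, 78.5, 0, -49, 0, 0, 78.5, 0, -49, 0])

```text
clock: 22.62
position: [0.5113, 0.2333, 0.1111]
ee_rot: [-0.0, 0.781, 0.625, 0.0]
contact_force: [-0.5, -0.9, 0.1]
width: 0.0001
gripper_force: 0.0
```

```bash
python3 st.py; python3 wa.py 8.8 10.9; python3 - <<'E'
from h import *
t=get_image("top");s=get_image("scene");z=6
x0,y0=150,130
a=cv2.cvtColor(t["frame"],cv2.COLOR_RGB2BGR)[y0:y0+90,x0:x0+66]
x0,y0=225,90
b=cv2.cvtColor(s["frame"],cv2.COLOR_RGB2BGR)[y0:y0+90,x0:x0+66]
cv2.imwrite("pics/r5.png",cv2.resize(cv2.hconcat([a,b]),None,fx=z,fy=z,interpolation=2))
E
```

```text
clock 22.6167 jig [-94.1  74.9 111.1] yaw 0.4186827197050036 F [-0.5 -0.9  0.1]
[(0.653, 10.05), (0.649, 10.1), (0.64, 10.0), (0.636, 9.95), (0.63, 9.8), (0.621, 9.85)]
```

View pics/r5.png

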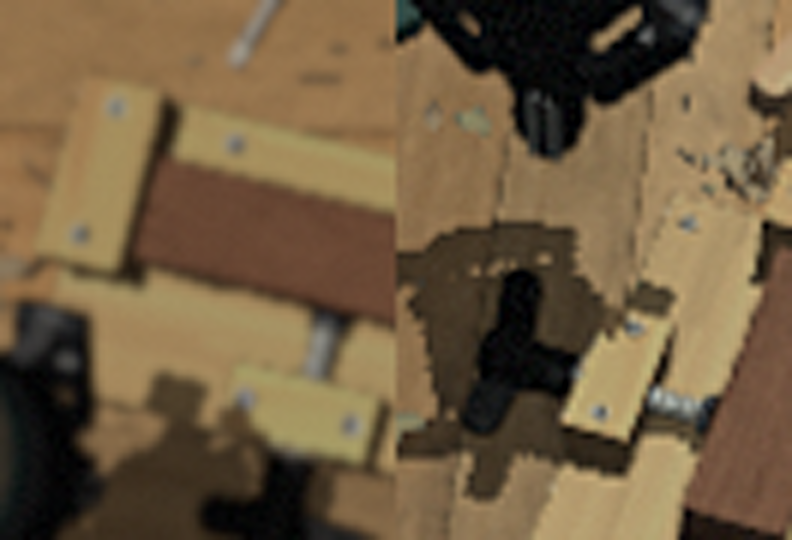

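The rail sits against the fence and the bush block (top crop about (150,200)), and the screw is at about 9.9 rad. I'll retreat clear and hand in.

apply_moves(deltas=[0, 0, -20, -30, 0, 0, 0, -45, -60, 0, 0, 0, -75, -80, 0, 0, 0, -100, -80, 0, 0, 0, -100, -80, 0, 0, 0, -100, -80, 0, 0, 0, -100, -80, 0])

```text
clock: 23.35
position: [0.4135, 0.2516, 0.1913]
ee_rot: [0.0, 0.782, 0.623, -0.0]
contact_force: [0.4, 0.3, -0.3]
width: -0.0005
gripper_force: 0.0
```

```bash
python3 st.py; python3 -c "
from rig import *
print(sign_off())"
```

```text
clock 23.35 jig [-193.5   70.7  191.3] yaw 0.1965567208894754 F [ 0.4  0.3 -0.3]
the job is handed in; nothing more can be done
None
```

The rail is home against the bush block and clamped to the fence: four strokes left the thumbscrew at about 9.9 rad, roughly 21 N by the given spring rate. The hand is clear and the job was handed in at 23.4 s, with no verdict returned.

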